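# Hold the sweet tongs at the green mark over the blue gift tin

### The arm

A 6-joint arm with a two-finger parallel gripper is mounted at the origin on the work surface. World frame = base frame: x ahead of the robot, y to its left, z up, the work surface at z = 0. Lengths are in m, angles in rad, forces in N, time in s.
With the tool pointing down it reaches from about 0.375 to 0.75 m from the base axis. Payload 9 kg.
Tool frame: the origin (TCP) lies midway between the tips of the shut fingers; the grasp point (between the pads) lies 19 mm behind it; z points along the fingers, x is the direction in which the jaws open and shut, and the axes are right-handed (so a half turn about z gives the same grasp; the last joint's range is limited). The gripper opens to 85 mm and grips with 20 to 120 N. Pads are 22 mm wide; open, the fingers measure 114 mm over their backs; the gripper's body (76 mm by 85 mm) begins 54 mm behind the grasp point. The pads swing forward as they close: fully open they stand 13 mm farther back than shut.
Start: joints at [1.009, 0.104, 0.097, 1.564, 0, 1.353], TCP at [0.202, 0.565, 0.231] pointing down, gripper open.
Joint ranges: [-2.99, 2.99], [-0.84, 1.86], [-1.1, 1.16], [-1.84, 2.11], [-1.51, 1.56], [-3.14, 3.14]. Speed limits (rad/s): [2.22, 2.22, 2.57, 3.14, 3.14, 3.14].

### API

Orientations are given as a unit quaternion [x, y, z, w].
In Python, from plant import robot gives the robot as it stands.
- The arm moves only by the tool send_rows, never from a script. Its argument "increments" is a list of rows, each an object with "dp": the shift along the tool's x, y, z in m, a list of three; "yaw": the turn about the tool's z in rad. A call has 1 to 10 rows; each row is the pose to reach, as a shift and turn from the pose commanded when the call began, along the tool's axes at that moment; what a row does not reach only later rows make up. A row lasts 1/8 s, in which the tool goes at most 62.5 mm and 10.7 degrees, less where a joint would pass 70% of its speed; a pose out of reach is approached as far as the arm can. A call with a gripper value outside its range is refused whole. "grip" is the finger opening in m, from 0 to 0.0854, set as the call begins (left out, the last holds). The fingers move at their own pace and stop on an object; "grip_force" is the grip in N (left out, the last holds). Time passes only in rows, so rows that repeat a pose let the fingers close. It gives the time, the measured TCP pose, the force and the opening at its end, in the units of the state.
- robot.observe(): the state, without advancing time (a new reading comes with each control period).
- robot.capture(name): name is "scene" or "side" or "wrist"; returns the picture (384x512x3 uint8, red, green, blue); there is no depth.
- robot.calibration(name): a dict with "vfov" (degrees; the focal length in pixels is half the picture's height over the tangent of half this angle, whatever the lens; pixels are square), "cx", "cy" (the principal point, pixels), "distortion" ([k1, k2, p1, p2, k3] as OpenCV has them; the pictures are not rectified), "rvec" (rotation vector, rad) and "tvec" (3), from world to camera coordinates, as OpenCV has them. Camera axes: x right, y down, z forward; pixel columns grow to the right and rows downward; lengths in m; the calibration is good to about 2 mm. A picture is of the moment at which its call begins: read the wrist's pose just before it. calibration takes no time and is no camera call; for the wrist camera it gives the pose at the moment of the call.
- robot.close_job(): hands the job in, once; it reports no verdict.
Trained networks look in the newest picture that a camera, given by its name, has taken for a name from the list of things; names that differ only in an ending like _2 or _b are one class to them, and where a whole thing is asked for, a point or a joint stands for the part that bears it (a point fixed in the world has none). Each returns a list of dicts, best first, with "p" (0 to 1); they miss things now and then, are a little off and sometimes report something else, mostly with a low value. They report only what shows in the picture. A call takes as long as a camera call. They do not tell look-alikes from the thing itself.
- robot.spot_in(camera, query): "at" ([x, y, z] in m, in world coordinates, good to about 4 mm: the middle of the surface that is visible of it).
- robot.trace(camera, query): "pixels" (384x512 bool, what is visible of it).
The state is a dict: "clock": time; "qpos": joint angles; "joint_velocities": joint speeds; "tau": joint torques, N m; "ee_pos": TCP position; "eef_rot": TCP orientation; "contact_force": force on the tool from outside, world axes, zero at the start; "wrist_torque": the same for the moment, N m; "gripper_width": finger opening in m.
Only numpy, scipy, OpenCV 4.12 (cv2) and the standard library are available. Lean on these libraries where they do the work, as an engineer would, in place of code of your own. Each camera call takes 0.05 s, during which the arm holds its last target. There are 200 camera calls.

### The job

I am filling gift tins for the raffle table: pick up the sprung sweet tongs by their blue grips and carry them so that both white tips are over the mouth of the empty blue tin, level, a few centimetres above its rim and touching nothing. Squeeze them until the black pointer stands in the green band of the scale (tips 20 mm apart), never pinching the tips shut, and hold that gap steady there for at least two seconds; finish while still holding, so that I can set a sweet between the tips. Leave the tins and everything else on the table where they are.

Things in the scene. Friction and masses are not known exactly. Their poses are not given: they have to be found in the camera images.
- tongs: Loose sprung tongs, 205 mm long, 31 mm tall, 0.1 to 0.2 kg, lying on their side: two upright arms joined by a spring roll at the rear. Origin: on the underside, midway between the two blue grips at rest; x along the tongs to the tips, y to the left arm, z up. The frame is fixed to the left arm: a symmetric squeeze to the mark turns it -0.083 rad about z while the centre line keeps its direction.
- tongs_grip (a point): Midway between the two blue grips, 15 mm above the underside. Grips: 70 mm long along x, 30 mm tall, pinched across y. Outer width here: 55 mm at rest (faces 0.083 rad off x each), 40 mm at the marked gap (faces parallel), 30 mm with tips shut. Pinching takes 3 N to start, 10 N at the mark, 15 N to shut; they spring open when let go.
- tongs_hinge (a point): The hinge: centre of the dark spring roll (22 mm across, 30 mm tall) at the rear, 90 mm behind the grips' middle, 15 mm above the underside.
- scale_mark (a point): Middle of the green band, on top of the red scale tongue: the tongue is fixed to the left arm and crosses over the right arm 60 mm ahead of the grips' middle. The green band is 7 mm wide; the black pointer line on the right arm stands within it at tip gaps of 16 to 24 mm, in its middle at 20 mm.
- tip_left (a point): Inner face of the white tip of the left arm, 88 mm ahead of the tongs' origin, 15 mm above the underside. The tip is 22 mm long, 26 mm tall, 3 mm thick.
- tip_right (a point): Inner face of the white tip of the right arm, likewise. Distance to tip_left is the tip gap: 50 mm at rest, 20 mm at the mark.
- squeeze (a joint): Squeeze of the tongs: angle of the right arm towards the left, rad, sprung. 0 at rest (tip gap 50 mm), 0.167 at the marked gap of 20 mm, about 0.28 shut; 0.01 rad is about 1.8 mm of tip gap and 0.9 mm of width at the grips.
- tin_blue: Empty open blue tin, round, 90 mm across, 60 mm tall, wall 3 mm, loose. Origin: centre of its underside, z up.
- tin_blue_mouth (a point): Centre of the blue tin's mouth, level with its rim, 60 mm above the table; the mouth is 84 mm across.
- tin_red: Red tin of the same size, holding sweets; bystander. Origin: centre of its underside.
- tin_yellow: Yellow tin of the same size, holding sweets; bystander. Origin: centre of its underside.
- small_box: White loose box, 90 x 70 x 70 mm; bystander. Origin: centre of its underside.
- ribbon: Red loose ribbon spool, 60 mm across, 32 mm tall; bystander. Origin: centre of its underside.
- juice: Green loose juice bottle, 68 mm across, 200 mm tall; bystander. Origin: centre of its underside.
There are look-alikes about, which are no part of the job. There is more than one size of the tongs; the job needs the smaller.

How it is judged:
On the way, in this order (a step that is already met when the one before it is completed fails the run):
1. the tongs are lifted off the table in the fingers (height (world z) of tongs above 0.03 m and contact force between the fingers and tongs above 0.5 N), for 0.2 s.
2. both tips over the blue tin's mouth, a few cm above the rim, at the marked gap, held steady (horizontal distance between each of tip_left, tip_right and tin_blue_mouth below 0.042 m and distance between tip_left and tip_right between 0.016 and 0.024 m and height (world z) of tip_left between 0.08 and 0.18 m and height (world z) of tip_right between 0.08 and 0.18 m and angle between tongs's own z axis and vertical below 0.35 rad and contact force between the fingers and tongs above 1 N and contact force between tongs and tin_blue below 0.1 N and contact force between tongs and tin_red below 0.1 N and contact force between tongs and tin_yellow below 0.1 N and contact force between tongs and small_box below 0.1 N and contact force between tongs and juice below 0.1 N and velocity of joint squeeze between -0.08 and 0.08 rad/s and linear speed of tongs below 0.03 m/s and angle between each of tin_blue, tin_red, tin_yellow's own z axis and vertical below 0.1 rad), for 2 s.
At the end, for the whole second after the job is handed in: Held in the fingers alone (over 1 N), still (under 30 mm/s and 0.08 rad/s): both tips within 42 mm horizontally of the centre of the blue tin's mouth, 80 to 180 mm above the table, 16 to 24 mm apart, tongs within 0.35 rad of level, touching no tin or bystander; tins upright (all of step 2); the arm keeps its last pose, push and grip.
It fails at once if the tips are pinched shut (gap under 5 mm) (distance between tip_left and tip_right below 0.005 m).
It fails at once if a tin is pushed more than 25 mm (distance of any of tin_blue, tin_red, tin_yellow from where it was at the start of the episode above 0.025 m).
It fails at once if the box, the spool or the bottle is pushed more than 25 mm (distance of any of small_box, ribbon, juice from where it was at the start of the episode above 0.025 m).
It also fails if it takes over 43 s, if anything falls off the work surface, if the arm or the gripper's body presses on something with over 40 N, if the wrist force passes 120 N, or if a joint passes its speed limit or range.

## Working session

There is one attempt and no reset: what is moved stays moved. The work goes in short steps, Python scripts to look and compute and a tool call to move; the robot and the scene stay as the last step left them, time stands still between calls to the robot, and variables do not carry over. Pictures are saved under pics/ and viewed, about 8 in all and at most 12, crops included, and the job is handed in when it is done.

Besides the shell and the picture viewer there is one more tool, called after "Call:" in YAML: its name, and indented under it one key for each argument. send_rows: Moves the arm, as the interface text tells. Its arguments: {"type":"object","properties":{"increments":{"type":"array","items":{"type":"object","properties":{"dp":{"type":"array","items":{"type":"number"}},"yaw":{"type":"number"}}}},"grip":{"type":"number"},"grip_force":{"type":"number"}},"required":["increments"]}

```bash
mkdir -p pics; cat > h.py <<'E'
from plant import robot
import numpy as np, cv2
def cap(n,f):
    im=robot.capture(n); cv2.imwrite('pics/'+f,im[:,:,::-1]); return im
def K(n):
    c=robot.calibration(n); f=192/np.tan(np.radians(c['vfov'])/2)
    return np.array([[f,0,c['cx']],[0,f,c['cy']],[0,0,1]]),np.array(c['distortion']),np.array(c['rvec']),np.array(c['tvec'])
def proj(n,P):
    k,d,r,t=K(n); return cv2.projectPoints(np.array(P,float).reshape(-1,3),r,t,k,d)[0].reshape(-1,2)
def ray(n,px,z):
    k,d,r,t=K(n); u=cv2.undistortPoints(np.array(px,float).reshape(-1,1,2),k,d).reshape(-1,2)
    R=cv2.Rodrigues(r)[0]; o=-R.T@t.ravel(); v=np.c_[u,np.ones(len(u))]@R
    return o+v*((z-o[2])/v[:,2])[:,None]
E
python3 - <<'E'
from h import *
a=cap('scene','s1.png'); b=cap('side','d1.png')
for c in('scene','side'):
  for q in('tongs','tongs_grip','tongs_hinge','scale_mark','tip_left','tip_right','tin_blue','tin_blue_mouth','tin_red','tin_yellow','small_box','ribbon','juice'):
    print(c,q,[(np.round(d['at'],3).tolist(),round(d['p'],2)) for d in robot.spot_in(c,q)][:4])
print({k:np.round(v,3).tolist() for k,v in robot.observe().items()})
E
```

```text
scene tongs [([0.481, -0.263, 0.02], 0.88), ([0.2, -0.332, 0.034], 0.8)]
scene tongs_grip [([0.482, -0.262, 0.022], 0.73), ([0.196, -0.331, 0.037], 0.49), ([0.402, 0.533, 0.137], 0.41)]
scene tongs_hinge [([0.198, -0.331, 0.036], 0.8), ([0.482, -0.257, 0.019], 0.72)]
scene scale_mark [([0.478, -0.262, 0.02], 0.88), ([0.196, -0.329, 0.033], 0.73)]
scene tip_left [([0.483, -0.264, 0.024], 0.8), ([0.2, -0.332, 0.033], 0.72)]
scene tip_right [([0.217, -0.36, 0.031], 0.46)]
scene tin_blue [([0.483, 0.267, 0.014], 0.64)]
scene tin_blue_mouth [([0.479, -0.261, 0.022], 0.69), ([0.484, 0.267, 0.016], 0.59)]
scene tin_red [([0.655, 0.218, 0.029], 0.56)]
scene tin_yellow [([0.532, 0.101, 0.028], 0.6)]
scene small_box [([0.738, -0.035, 0.072], 0.64)]
scene ribbon []
scene juice [([0.406, 0.532, 0.135], 0.81)]
side tongs [([0.176, -0.354, 0.033], 0.82), ([0.467, -0.272, 0.021], 0.77)]
side tongs_grip [([0.179, -0.355, 0.034], 0.92), ([0.464, -0.27, 0.022], 0.6)]
side tongs_hinge [([0.468, -0.274, 0.023], 0.88), ([0.183, -0.359, 0.031], 0.62)]
side scale_mark [([0.175, -0.36, 0.035], 0.92), ([0.46
[... 348 characters left out ...]
in_red [([0.651, 0.198, 0.038], 0.89)]
side tin_yellow [([0.531, 0.083, 0.035], 0.96), ([0.42, -0.497, 0.032], 0.68)]
side small_box [([0.727, -0.085, 0.049], 0.58)]
side ribbon [([0.422, -0.494, 0.031], 0.62), ([0.466, -0.273, 0.021], 0.38), ([0.534, 0.083, 0.037], 0.22)]
side juice [([0.38, 0.505, 0.092], 0.96), ([0.727, -0.083, 0.052], 0.73)]
{'clock': 1.4, 'qpos': [1.009, 0.104, 0.097, 1.564, 0.0, 1.353], 'joint_velocities': [0.0, 0.002, 0.0, -0.003, -0.0, -0.002], 'tau': [-0.001, -55.675, 50.376, 0.001, -0.0, 0.0], 'ee_pos': [0.202, 0.565, 0.231], 'eef_rot': [0.818, 0.576, 0.0, -0.0], 'contact_force': [-0.063, 0.286, 1.07], 'wrist_torque': [-0.018, 0.025, 0.013], 'gripper_width': 0.086}
```

View pics/s1.png

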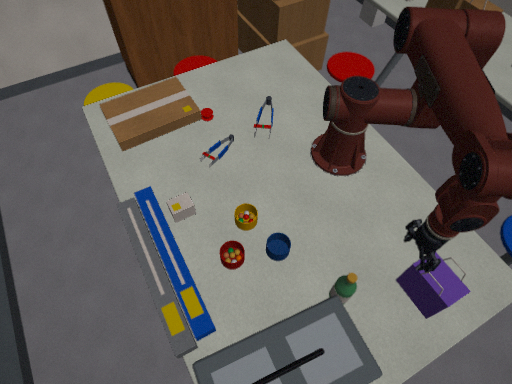

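View pics/d1.png

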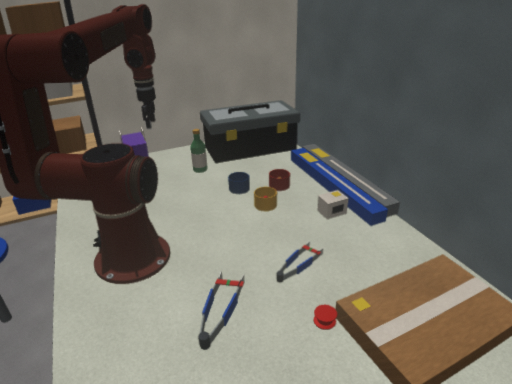

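Scene picture: the nearer pair of tongs has its hinge at about (232,137) and tips near (205,160). A second pair, probably the larger one, lies at (265,115). The blue tin is at (278,246), yellow at (246,216), red at (232,254). I'll measure both pairs and zoom in.

```bash
python3 - <<'E'
from h import *
for c,f,px in(('scene','s1',(218,149)),('side','d1',(300,262))):
    im=cv2.imread(f'pics/{f}.png'); x,y=px
    cr=cv2.resize(im[y-35:y+35,x-47:x+47],None,fx=6,fy=6,interpolation=cv2.INTER_CUBIC)
    (A if c=='side' else (A:=[])).append(cr)
cv2.imwrite('pics/z1.png',np.vstack([cv2.resize(a,(400,298)) for a in A]))
for c,l in(('scene',[(232,138),(203,160),(268,100),(264,137)]),('side',[(280,275),(313,248),(205,339),(231,279)])):
    print(c,ray(c,l,0.02).round(3).tolist())
# tin centres from masks: fit rim
for t in('tin_blue','tin_yellow','tin_red'):
  for c in('scene','side'):
    m=robot.trace(c,t)
    if not m: continue
    m=np.array(m[0]['pixels']); ys,xs=np.nonzero(m); print(t,c,len(xs),xs.mean().round(1),ys.mean().round(1),xs.min(),xs.max(),ys.min(),ys.max(),ray(c,[(xs.mean(),ys.mean())],.03).round(3))
print(robot.calibration('wrist'))
E
```

```text
scene [[0.391, -0.288, 0.02], [0.561, -0.235, 0.02], [0.119, -0.425, 0.02], [0.258, -0.223, 0.02]]
side [[0.393, -0.299, 0.02], [0.548, -0.232, 0.02], [0.12, -0.426, 0.02], [0.255, -0.252, 0.02]]
tin_blue scene 550 277.9 246.7 266 290 234 260 [[0.488 0.277 0.03 ]]
tin_blue side 442 238.9 182.3 228 249 171 193 [[0.491 0.274 0.03 ]]
tin_yellow scene 525 245.6 216.8 235 257 203 230 [[0.534 0.108 0.03 ]]
tin_yellow side 442 265.4 198.0 255 276 187 209 [[0.536 0.107 0.03 ]]
tin_red scene 596 232.0 254.5 220 244 240 270 [[0.653 0.222 0.03 ]]
tin_red side 391 279.4 179.2 269 289 169 190 [[0.657 0.222 0.03 ]]
{'vfov': 67.58627911089059, 'cx': 259.3630828133405, 'cy': 190.82144451479564, 'distortion': array([-0.06680195,  0.        ,  0.        ,  0.        ,  0.        ]), 'rvec': array([-2.37574191, -1.67305808, -0.23275153]), 'tvec': array([-0.60105311, -0.03536142,  0.38019627])}
```

View pics/z1.png

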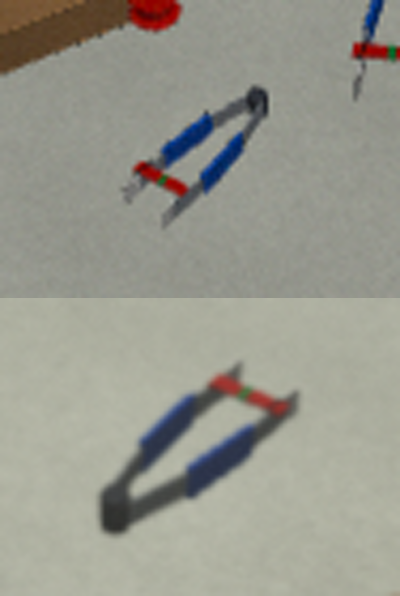

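The crops show the small pair at (0.475,-0.265), about 0.175 m from hinge to tips and heading about 19.5°. The other pair is clearly longer. The blue tin is at about (0.490,0.276). I'll swing the arm towards the tongs.

Call:
send_rows:
  increments:
    - {"dp": [-0.03, 0.05, -0.01]}
    - {"dp": [-0.06, 0.1, -0.02]}
    - {"dp": [-0.09, 0.15, -0.02]}
    - {"dp": [-0.12, 0.2, -0.02]}
    - {"dp": [-0.15, 0.25, -0.02]}
    - {"dp": [-0.18, 0.3, -0.02]}
    - {"dp": [-0.21, 0.35, -0.02]}
    - {"dp": [-0.24, 0.4, -0.02]}
    - {"dp": [-0.3, 0.42, -0.02]}
    - {"dp": [-0.36, 0.44, -0.02]}

```text
validation failed for argument at $.in...
```

Call:
send_rows:
  increments:
    - {"dp": [-0.06, 0.02, 0], "yaw": -0.17}
    - {"dp": [-0.12, 0.036, 0], "yaw": -0.34}
    - {"dp": [-0.18, 0.053, 0], "yaw": -0.51}
    - {"dp": [-0.24, 0.07, 0], "yaw": -0.68}
    - {"dp": [-0.29, 0.085, 0], "yaw": -0.68}
    - {"dp": [-0.33, 0.097, 0], "yaw": -0.68}
    - {"dp": [-0.33, 0.097, 0], "yaw": -0.68}
    - {"dp": [-0.33, 0.097, 0], "yaw": -0.68}

```text
clock: 2.7
ee_pos: [0.1914, 0.2327, 0.2355]
eef_rot: [0.579, 0.815, -0.007, -0.001]
contact_force: [-0.7, -0.3, 0.3]
gripper_width: 0.0852
```

```bash
cat >> h.py <<'E'
from scipy.spatial.transform import Rotation as Ro
def st():
    s=robot.observe(); R=Ro.from_quat(s['eef_rot']).as_matrix(); return s,np.array(s['ee_pos']),R
E
python3 - <<'E'
from h import *
s,p,R=st(); k,d,r,t=K('wrist')
C=-cv2.Rodrigues(r)[0].T@t.ravel()
print(s['clock'],p.round(4),R.round(3).tolist(),s['gripper_width'],s['qpos'],'cam in tool',(R.T@(C-p)).round(3),'axis',(R.T@cv2.Rodrigues(r)[0][2]).round(3))
cap('wrist','w1.png')
for q in('tongs','tongs_grip','tongs_hinge','scale_mark','tip_left','tip_right'):
  print(q,[(np.round(d['at'],3).tolist(),round(d['p'],2)) for d in robot.spot_in('wrist',q)][:3])
E
```

```text
2.7 [0.1914 0.2327 0.2355] [[-0.329, 0.944, -0.01], [0.944, 0.329, -0.01], [-0.006, -0.013, -1.0]] 0.08523444807017352 [ 0.44281083 -0.84110039 -0.63652481  1.788775   -0.00439143  0.10722009] cam in tool [ 0.001 -0.069 -0.144] axis [-0.001  0.273  0.962]
tongs []
tongs_grip []
tongs_hinge []
scale_mark []
tip_left []
tip_right []
```

View pics/w1.png

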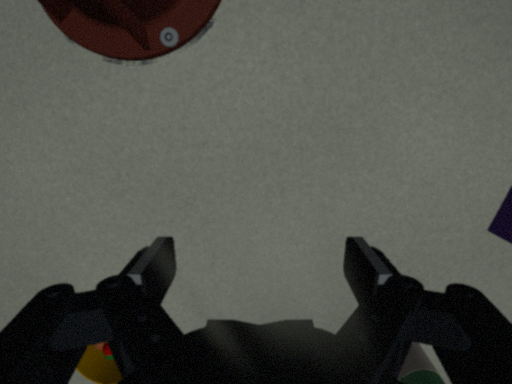

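The first call was refused whole because some rows had no yaw, so the arm ended short, near its inner reach, with q2 at its lower limit. No contact was made. The picture shows only bare table, the base at the top and the fingers at the bottom. I'll go radially outwards first, then on to the tongs.

Call:
send_rows:
  increments:
    - {"dp": [0.007, 0.05, 0], "yaw": 0}
    - {"dp": [0.014, 0.1, -0.01], "yaw": 0}
    - {"dp": [0.02, 0.155, -0.01], "yaw": 0}
    - {"dp": [-0.035, 0.162, -0.01], "yaw": 0}
    - {"dp": [-0.09, 0.17, -0.01], "yaw": 0}
    - {"dp": [-0.145, 0.177, -0.01], "yaw": 0}
    - {"dp": [-0.2, 0.185, -0.01], "yaw": 0}
    - {"dp": [-0.255, 0.19, -0.01], "yaw": 0}
    - {"dp": [-0.31, 0.197, -0.01], "yaw": 0}
    - {"dp": [-0.37, 0.195, -0.01], "yaw": 0}

```text
clock: 4.3
ee_pos: [0.4982, -0.0539, 0.2445]
eef_rot: [0.578, 0.816, -0.008, -0.001]
contact_force: [0.7, 1.1, -0.0]
gripper_width: 0.0853
```

```bash
python3 - <<'E'
from h import *
s,p,R=st()
print(s['clock'],p.round(4),R.round(3).tolist(),np.round(s['qpos'],3))
print('to D',(R.T@(np.array([.55,-.239,.25])-p)).round(3))
E
```

```text
4.3 [ 0.4982 -0.0539  0.2445] [[-0.331, 0.944, -0.011], [0.944, 0.331, -0.011], [-0.006, -0.014, -1.0]] [-0.361 -0.182 -0.159  1.601 -0.014 -0.698]
to D [-0.192 -0.012 -0.004]
```

Call:
send_rows:
  increments:
    - {"dp": [-0.055, -0.004, 0], "yaw": 0}
    - {"dp": [-0.11, -0.008, 0], "yaw": 0}
    - {"dp": [-0.16, -0.012, 0], "yaw": 0}
    - {"dp": [-0.19, -0.012, 0], "yaw": 0}
    - {"dp": [-0.19, -0.012, 0], "yaw": 0}
    - {"dp": [-0.19, -0.012, 0], "yaw": 0}

```text
clock: 5.05
ee_pos: [0.5487, -0.235, 0.2458]
eef_rot: [0.579, 0.816, -0.008, -0.002]
contact_force: [0.7, 0.2, -0.3]
gripper_width: 0.0856
```

```bash
python3 - <<'E'
from h import *
s,p,R=st(); print(s['clock'],p.round(4),R.round(3).tolist(),np.round(s['qpos'],3)); Kd=[x for x in K('wrist')]
im=cap('wrist','w2.png')
np.savez('w2.npz',k=Kd[0],d=Kd[1],r=Kd[2],t=Kd[3])
for q in('tongs','tongs_grip','tongs_hinge','scale_mark','tip_left','tip_right'):
  print(q,[(np.round(d['at'],3).tolist(),round(d['p'],2)) for d in robot.spot_in('wrist',q)][:3])
hsv=cv2.cvtColor(im,cv2.COLOR_RGB2HSV)
m=cv2.inRange(hsv,(105,120,40),(130,255,255)); n,l,S,c=cv2.connectedComponentsWithStats(m)
for i in range(1,n):
  if S[i,4]>100: print(S[i],c[i].round(1),ray('wrist',[c[i]],.03).round(4))
E
```

```text
5.05 [ 0.5487 -0.235   0.2458] [[-0.33, 0.944, -0.012], [0.944, 0.33, -0.01], [-0.006, -0.015, -1.0]] [-0.616  0.107  0.126  1.594 -0.015 -0.952]
tongs [([0.472, -0.267, 0.029], 0.87)]
tongs_grip [([0.478, -0.27, 0.032], 0.84)]
tongs_hinge [([0.474, -0.263, 0.028], 0.79)]
scale_mark [([0.475, -0.269, 0.027], 0.63)]
tip_left [([0.473, -0.268, 0.033], 0.83)]
tip_right [([0.477, -0.291, 0.031], 0.73)]
[273  71  11  59 270] [277.7  99.8] [[ 0.4623 -0.2424  0.03  ]]
[236  74   6  59 314] [238.3 102. ] [[ 0.4805 -0.2866  0.03  ]]
[398 373  44  11 226] [414.  379.7] [[0.8015 0.1291 0.03  ]]
```

View pics/w2.png

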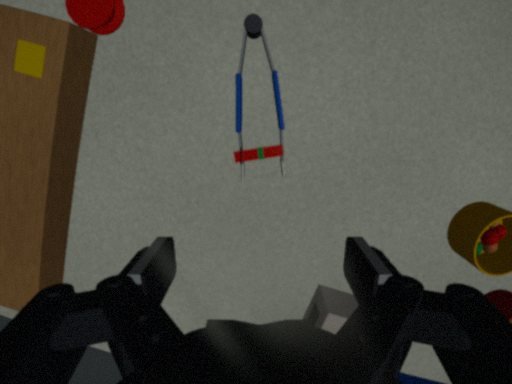

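Wrist view: hinge at (253,25), blue grips at (238,102) and (278,100), green mark at (261,154), and tips near (242,172) and (282,172). The spool is at the top left, clear of them.

```bash
python3 - <<'E'
from h import *
im=cv2.imread('pics/w2.png')
g=cv2.cvtColor(im,cv2.COLOR_BGR2GRAY)
m=(g[0:42,235:275]<75); ys,xs=np.nonzero(m); print('roll',xs.min()+235,xs.max()+235,ys.min(),ys.max())
hsv=cv2.cvtColor(im,cv2.COLOR_BGR2HSV)
m=cv2.inRange(hsv,(105,120,40),(130,255,255)); n,l,S,c=cv2.connectedComponentsWithStats(m)
for i in range(1,n):
  if 200<S[i,4]<400 and S[i,1]<200:
    ys,xs=np.nonzero(l==i); T=xs[ys<=S[i,1]+1].mean(),S[i,1]; B=xs[ys>=S[i,1]+S[i,3]-2].mean(),S[i,1]+S[i,3]-1
    print('bar ends top plane',T,B,ray('wrist',[T,B],.03).round(4).tolist())
a=ray('wrist',[(253.5,19.5)],.03)[0]; b=np.array([.4714,-.2645,.03])
print('hinge',a,'dist',np.linalg.norm(a-b),'heading',np.degrees(np.arctan2(*(b-a)[[1,0]])))
print('mark',ray('wrist',[(261,153.5)],.032))
for h in(19.5,21,22.5):
  u=np.radians(h);u=np.array([np.cos(u),np.sin(u)]);G=b[:2]
  v=np.array([-u[1],u[0]])
  P=[[*(G-90*1e-3*u),.03],[*(G+88e-3*u+25e-3*v),.028],[*(G+88e-3*u-25e-3*v),.028]]
  print(h,proj('wrist',P).round(1).tolist())
E
```

```text
roll 244 264 14 41
bar ends top plane (np.float64(274.5), np.int32(71)) (np.float64(281.4), np.int32(129)) [[0.4325, -0.2573, 0.03], [0.4935, -0.2262, 0.03]]
bar ends top plane (np.float64(238.22222222222223), np.int32(74)) (np.float64(238.6), np.int32(132)) [[0.4499, -0.2969, 0.03], [0.5144, -0.2749, 0.03]]
hinge [ 0.38722177 -0.29934438  0.03      ] dist 0.09110491005866295 heading 22.486410467959168
mark [[ 0.53022611 -0.23992355  0.032     ]]
19.5 [[257.6, 20.4], [277.7, 171.9], [238.9, 172.0]]
21 [[255.6, 20.4], [279.5, 171.4], [240.7, 172.5]]
22.5 [[253.5, 20.5], [281.3, 170.8], [242.5, 172.9]]
```

Call:
send_rows:
  increments:
    - {"dp": [0, -0.03, 0.04], "yaw": -0.06}
    - {"dp": [0, -0.06, 0.09], "yaw": -0.06}
    - {"dp": [-0.001, -0.0785, 0.14], "yaw": -0.06}
    - {"dp": [-0.001, -0.0785, 0.19], "yaw": -0.06}
    - {"dp": [-0.001, -0.0785, 0.225], "yaw": -0.06}
    - {"dp": [-0.001, -0.0785, 0.242], "yaw": -0.06}
    - {"dp": [-0.001, -0.0785, 0.242], "yaw": -0.06}
    - {"dp": [-0.001, -0.0785, 0.242], "yaw": -0.06}

```text
clock: 6.4
ee_pos: [0.4732, -0.2661, 0.0069]
eef_rot: [0.554, 0.832, -0.008, -0.001]
contact_force: [-0.4, 0.1, -0.1]
gripper_width: 0.0852
```

Call:
send_rows:
  increments:
    - {"dp": [0, 0, 0], "yaw": 0}
    - {"dp": [0, 0, 0], "yaw": 0}
    - {"dp": [0, 0, 0], "yaw": 0}
    - {"dp": [0, 0, 0], "yaw": 0}
    - {"dp": [0, 0, 0], "yaw": 0}
    - {"dp": [0, 0, 0], "yaw": 0}
  grip: 0.048
  grip_force: 20

```text
clock: 7.15
ee_pos: [0.4732, -0.266, 0.0068]
eef_rot: [0.554, 0.832, -0.008, -0.001]
contact_force: [-0.9, -1.0, 8.8]
gripper_width: 0.048
```

```bash
python3 - <<'E'
from h import *
s,p,R=st(); print(s['clock'],p.round(4),R.round(3).tolist(),s['gripper_width'],np.round(s['contact_force'],2))
im=cap('wrist','w3.png')
E
```

```text
7.15 [ 0.4732 -0.266   0.0068] [[-0.386, 0.922, -0.01], [0.922, 0.386, -0.012], [-0.008, -0.014, -1.0]] 0.048037637229768816 [-0.94 -1.04  8.77]
```

View pics/w3.png

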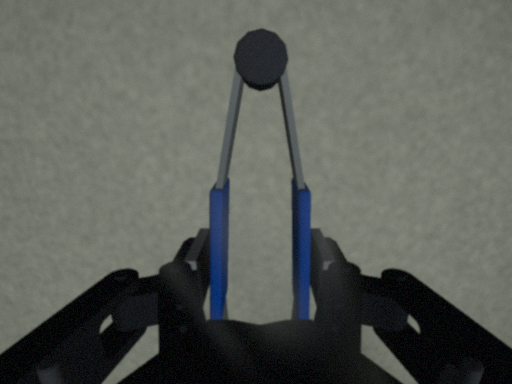

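The grips are centred between the pads and lined up with them. I'll squeeze a little more and lift.

Call:
send_rows:
  increments:
    - {"dp": [0, 0, 0], "yaw": 0}
    - {"dp": [0, 0, 0], "yaw": 0}
    - {"dp": [0, 0, -0.01], "yaw": 0}
    - {"dp": [0, 0, -0.03], "yaw": 0}
    - {"dp": [0, 0, -0.06], "yaw": 0}
    - {"dp": [0, 0, -0.09], "yaw": 0}
    - {"dp": [0, 0, -0.12], "yaw": 0}
    - {"dp": [0, 0, -0.12], "yaw": 0}
    - {"dp": [0, 0, -0.12], "yaw": 0}
  grip: 0.043

```text
clock: 8.32
ee_pos: [0.4732, -0.2637, 0.1242]
eef_rot: [0.554, 0.832, -0.008, -0.002]
contact_force: [0.1, 0.0, -2.8]
gripper_width: 0.043
```

```bash
python3 - <<'E'
from h import *
s,p,R=st(); print(s['clock'],p.round(4),R.round(3).tolist(),s['gripper_width'],np.round(s['contact_force'],2))
a=cap('side','d3.png')
for c in('side',):
  for q in ('tongs','scale_mark'): print(q,[(np.round(d['at'],3).tolist(),round(d['p'],2)) for d in robot.spot_in(c,q)][:3])
u=proj('side',[p])[0].astype(int); print(u)
x,y=np.clip(u[0],80,430),np.clip(u[1],60,320)
cv2.imwrite('pics/d3z.png',cv2.resize(a[y-60:y+60,x-80:x+80,::-1],None,fx=4,fy=4,interpolation=cv2.INTER_CUBIC))
E
```

```text
8.325 [ 0.4732 -0.2637  0.1242] [[-0.386, 0.922, -0.012], [0.923, 0.386, -0.01], [-0.004, -0.015, -1.0]] 0.0430039399143125 [ 0.11  0.01 -2.82]
tongs [([0.446, -0.282, 0.134], 0.86), ([0.18, -0.354, 0.032], 0.85), ([0.486, 0.243, 0.038], 0.43)]
scale_mark [([0.178, -0.357, 0.031], 0.76), ([0.446, -0.282, 0.135], 0.58)]
[299 233]
```

View pics/d3z.png

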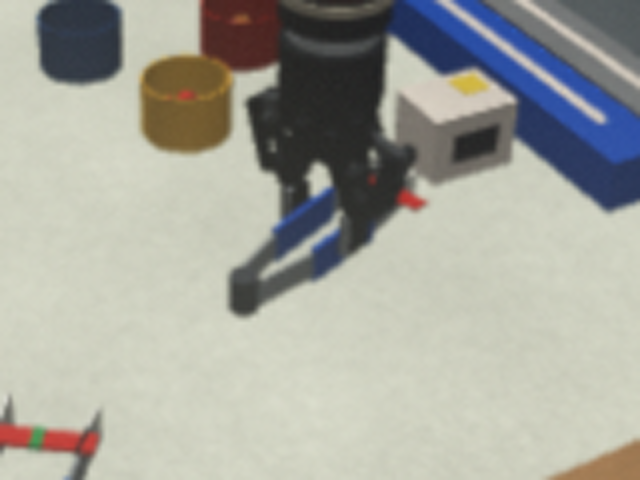

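The tongs are held level and off the table, at 0.043 m opening and 2.8 N of load. I'll carry them to the tin at about 0.11 m.

Call:
send_rows:
  increments:
    - {"dp": [0.01, 0.003, 0], "yaw": 0}
    - {"dp": [0.029, 0.008, 0], "yaw": 0}
    - {"dp": [0.059, 0.016, 0], "yaw": 0}
    - {"dp": [0.098, 0.027, 0], "yaw": 0}
    - {"dp": [0.147, 0.041, 0], "yaw": 0}
    - {"dp": [0.196, 0.055, 0], "yaw": 0}
    - {"dp": [0.246, 0.069, 0], "yaw": 0}
    - {"dp": [0.295, 0.082, 0], "yaw": 0}
    - {"dp": [0.344, 0.096, 0], "yaw": 0}
    - {"dp": [0.393, 0.11, 0], "yaw": 0}

```text
clock: 9.72
ee_pos: [0.4221, 0.1434, 0.1214]
eef_rot: [0.554, 0.833, -0.007, -0.002]
contact_force: [1.0, 0.0, -1.4]
gripper_width: 0.0434
```

Call:
send_rows:
  increments:
    - {"dp": [0.034, 0.009, 0.001], "yaw": 0}
    - {"dp": [0.064, 0.018, 0.003], "yaw": 0}
    - {"dp": [0.083, 0.023, 0.005], "yaw": 0}
    - {"dp": [0.098, 0.027, 0.006], "yaw": 0}
    - {"dp": [0.098, 0.027, 0.006], "yaw": 0}
    - {"dp": [0.098, 0.027, 0.006], "yaw": 0}

```text
clock: 10.48
ee_pos: [0.4103, 0.2414, 0.1145]
eef_rot: [0.554, 0.832, -0.008, -0.002]
contact_force: [0.7, -0.7, -1.1]
gripper_width: 0.0428
```

Call:
send_rows:
  increments:
    - {"dp": [0, 0, 0], "yaw": 0}
    - {"dp": [0, 0, 0], "yaw": 0}
    - {"dp": [0, 0, 0], "yaw": 0}
    - {"dp": [0, 0, 0], "yaw": 0}
  grip: 0.04

```text
clock: 10.98
ee_pos: [0.4105, 0.2416, 0.1144]
eef_rot: [0.554, 0.832, -0.008, -0.002]
contact_force: [-0.1, -0.1, -1.2]
gripper_width: 0.0399
```

```bash
python3 - <<'E'
from h import *
s,p,R=st(); print(s['clock'],p.round(4),R.round(3).tolist(),s['gripper_width'],np.round(s['contact_force'],2))
A=[]
for c in('scene','side'):
  a=cap(c,c+'4.png'); x,y=proj(c,[[.49,.2755,.1]])[0].astype(int)
  A.append(cv2.resize(a[y-25:y+25,x-33:x+33,::-1],(600,450),interpolation=cv2.INTER_CUBIC)); print(c,x-33,y-25)
  T=p+R@np.array([0,.087,-.008]); print('tips predicted',T.round(3),[proj(c,[T+R@np.array([e,0,0])])[0].round(1).tolist() for e in(-.01,.01)],'mouth',proj(c,[[.4895,.2755,.06]]).round(1))
  m=robot.trace(c,'tin_blue')
  if m: ys,xs=np.nonzero(m[0]['pixels']); print(xs.min(),xs.max(),ys.min(),ys.max())
cv2.imwrite('pics/z4.png',np.vstack([cv2.resize(a,(400,300)) for a in A]))
E
```

```text
10.975 [0.4105 0.2416 0.1144] [[-0.386, 0.923, -0.011], [0.923, 0.386, -0.011], [-0.005, -0.015, -1.0]] 0.039934453809888505 [-0.07 -0.07 -1.15]
scene 245 213
tips predicted [0.491 0.275 0.121] [[276.8, 234.5], [281.4, 237.7]] mouth [[278.1 243.2]]
266 290 233 260
side 204 142
tips predicted [0.491 0.275 0.121] [[239.5, 163.5], [236.2, 162.2]] mouth [[238.3 176. ]]
228 249 172 193
```

View pics/z4.png

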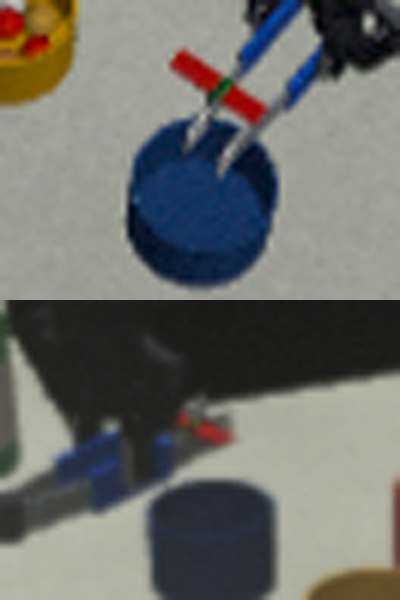

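Both tips are over the blue tin's mouth, at about (276,236) and (282,241) in the scene picture. The right arm crosses the green band. I'll zoom in on the scale and hold for the two seconds.

Call:
send_rows:
  increments:
    - {"dp": [0, 0, 0], "yaw": 0}
    - {"dp": [0, 0, 0], "yaw": 0}
    - {"dp": [0, 0, 0], "yaw": 0}
    - {"dp": [0, 0, 0], "yaw": 0}
    - {"dp": [0, 0, 0], "yaw": 0}
    - {"dp": [0, 0, 0], "yaw": 0}
    - {"dp": [0, 0, 0], "yaw": 0}
    - {"dp": [0, 0, 0], "yaw": 0}
    - {"dp": [0, 0, 0], "yaw": 0}
    - {"dp": [0, 0, 0], "yaw": 0}

```text
clock: 12.42
ee_pos: [0.4104, 0.2417, 0.1144]
eef_rot: [0.554, 0.832, -0.008, -0.002]
contact_force: [-0.2, -0.1, -2.0]
gripper_width: 0.0404
```

```bash
python3 - <<'E'
from h import *
s,p,R=st(); print(s['clock'],p.round(4),s['gripper_width'],np.round(s['contact_force'],2))
F=[robot.capture('scene').astype(float) for _ in range(6)]; a=np.clip(np.mean(F,0),0,255).astype(np.uint8)
def q(x,y,z): return p+R@np.array([x,y,0])*1+np.array([0,0,z-p[2]])
# predicted model outlines: tongue mark at +60, tips at 88, top heights
b=p[2]-.0068
for n,(x,y,z) in dict(tipR=(-.010,.087,b+.028),tipL=(.010,.087,b+.028),frontR=(-.010,.099,b+.028),frontL=(.010,.099,b+.028)).items(): print(n,proj('scene',[q(x,y,z)])[0].round(1))
cr=a[212:252,255:305,::-1]; z=cv2.resize(cr,None,fx=15,fy=15,interpolation=cv2.INTER_CUBIC); cv2.imwrite('pics/z5.png',z)
E
```

```text
12.425 [0.4104 0.2417 0.1144] 0.040424382858244304 [-0.16 -0.12 -1.98]
tipR [277.1 232.8]
tipL [281.8 236.1]
frontR [275.1 235.3]
frontL [279.7 238.6]
```

View pics/z5.png

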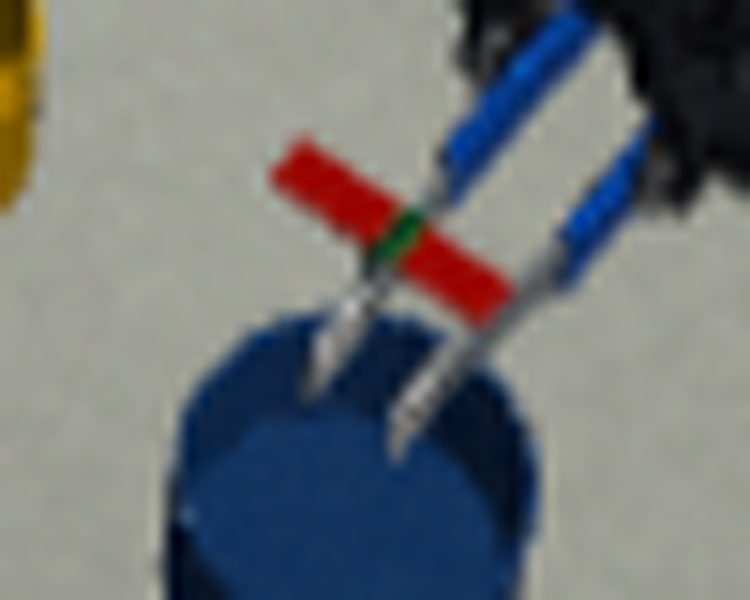

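The pointer stands in the green band. The tip fronts measure about (5.5, 4.0) px apart, centre to centre. The model gives about (5.3, 3.8) px for a 20 mm gap plus the tip thickness, so the gap is roughly 21 mm. I'll hold longer, then hand in.

Call:
send_rows:
  increments:
    - {"dp": [0, 0, 0], "yaw": 0}
    - {"dp": [0, 0, 0], "yaw": 0}
    - {"dp": [0, 0, 0], "yaw": 0}
    - {"dp": [0, 0, 0], "yaw": 0}
    - {"dp": [0, 0, 0], "yaw": 0}
    - {"dp": [0, 0, 0], "yaw": 0}
    - {"dp": [0, 0, 0], "yaw": 0}
    - {"dp": [0, 0, 0], "yaw": 0}
    - {"dp": [0, 0, 0], "yaw": 0}
    - {"dp": [0, 0, 0], "yaw": 0}

```text
clock: 13.98
ee_pos: [0.4104, 0.2417, 0.1144]
eef_rot: [0.554, 0.832, -0.008, -0.002]
contact_force: [0.2, -0.4, -1.2]
gripper_width: 0.0401
```

Call:
send_rows:
  increments:
    - {"dp": [0, 0, 0], "yaw": 0}
    - {"dp": [0, 0, 0], "yaw": 0}
    - {"dp": [0, 0, 0], "yaw": 0}
    - {"dp": [0, 0, 0], "yaw": 0}
    - {"dp": [0, 0, 0], "yaw": 0}
    - {"dp": [0, 0, 0], "yaw": 0}
    - {"dp": [0, 0, 0], "yaw": 0}
    - {"dp": [0, 0, 0], "yaw": 0}
    - {"dp": [0, 0, 0], "yaw": 0}
    - {"dp": [0, 0, 0], "yaw": 0}

```text
clock: 15.22
ee_pos: [0.4104, 0.2417, 0.1145]
eef_rot: [0.554, 0.832, -0.008, -0.002]
contact_force: [0.3, 0.2, -1.7]
gripper_width: 0.0402
```

```bash
python3 - <<'E'
from h import *
s,p,R=st(); print(s['clock'],p.round(4),s['gripper_width'],np.round(s['contact_force'],2))
print(robot.close_job())
E
```

```text
15.225 [0.4104 0.2417 0.1145] 0.040201292413190814 [ 0.27  0.23 -1.67]
the job is handed in; nothing more can be done
None
```

I picked up the smaller tongs by the blue grips, carried them to the blue tin and squeezed them to the mark. I then held them still for about 4 s and handed the job in at 15.2 s, still holding. `close_job()` gives no verdict, so I can't confirm that it passed.

Last checks:
- **Gap:** the fingers read 40.2 mm, against 40 mm at the mark. In the zoomed scene picture the black pointer stands in the green band, and the tips measure roughly 21 mm apart.
- **Position:** both tips are over the tin's mouth, within about 10 mm sideways of its centre and about 12 cm above the table. The arm was still, and the load of 1–2 N fits the tongs' weight, with no sign of them touching anything.
- **Tins and bystanders:** the blue tin is where it was in the first pictures, to within a pixel. I kept the path clear of the others but did not measure them again.

One thing went wrong early on: the first move call was refused because it lacked yaw values, so the next move brought the arm too close to its base. Joint 2 read -0.841 against its -0.84 limit for a moment before I moved the arm back out. I can't tell whether the judge counts that.

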